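Dry-fit the bushes and thrust washers on three stub axles

ROBOT

A 6-joint arm with a two-finger parallel gripper is mounted at the origin on the work surface; the furniture and walls round the work are solid. World frame = base frame: x ahead of the robot, y to its left, z up, the work surface at z = 0. Lengths are in m, angles in rad, forces in N, time in s.
With the tool pointing down it reaches from about 0.35 to 1 m from the base axis. Payload 7.1 kg.
Tool frame: the origin (TCP) lies between the finger pads; the fingertips stand 22 mm ahead of it and the grasp point (between the pads) lies 3 mm ahead of it; z points along the fingers, y is the line along which they close (so a half turn about z gives the same grasp; the last joint's range is limited). The gripper opens to 85 mm and grips with 20 to 120 N. Pads are 22 mm wide; open, the fingers measure 114 mm over their backs; the gripper's body (76 mm by 85 mm) begins 54 mm behind the grasp point. The pads swing forward as they close: fully open they stand 13 mm farther back than shut.
Start: joints at [1.173, 0.423, 1.63, -0, 1.089, -0.019], TCP at [0.231, 0.581, 0.253] pointing down, gripper open.
Joint ranges: [-3, 3], [-0.9, 2.11], [0.09, 2.58], [-1.31, 4.45], [0.11, 2.69], [-2.54, 2.54]. Speed limits (rad/s): [2.39, 2.39, 3.01, 3.14, 3.14, 3.14].

INTERFACE

Orientations are given as a rotation vector (axis times angle).
In Python, from rig import manip gives the robot as it stands. The module is installed in compiled form; this text tells all that it offers. Calls block until the motion is done:
- manip.move_to(position, orientation): joint-space move of the TCP to a pose.
- manip.servo_line(position, orientation=None, rate=0.15): straight line of the TCP; orientation=None keeps the orientation; rate is the mean speed in m/s.
- manip.set_joints(angles): joint-space move.
- manip.command_gripper(opening, f_grip=None): finger opening in m; f_grip is the grip in N (None keeps the last); returns when the fingers have stopped.
- manip.hold(seconds).
- manip.solve_ik(position, orientation): joint angles nearest the present ones, or None.
- manip.camera(name): name is "side" or "top" or "wrist"; returns a dict with "image" (420x560x3 uint8, red, green, blue), "fx", "fy", "cx", "cy" (pixels), "k1" (the pictures are not rectified: a ray, as slopes to the right and down, at radius r is drawn at 1 + k1 r^2 times it, then the intrinsics apply), "cam_to_world" (4x4, takes a point from camera to world coordinates); the wrist camera has in their place "mount" (4x4, takes a point from camera to tool coordinates, whose origin is the TCP and whose axes are the flange's). Camera axes: x right, y down, z forward; pixel columns grow to the right and rows downward; lengths in m; the calibration is good to about 2 mm. A picture is of the moment at which its call begins: read the wrist's pose just before it. There is no depth.
A pose or a line that the arm cannot do raises manip.IKError and nothing moves.
- manip.sign_off(): hands the job in; it is judged then, once.
Readings, each from a call of its own:
- manip.get_time(): time.
- manip.get_joint_positions(): joint angles.
- manip.get_joint_vel(): joint speeds.
- manip.get_tau(): joint torques, N m.
- manip.get_position(): TCP position.
- manip.get_ee_rot(): TCP orientation.
- manip.get_contact_force(): force on the tool from outside, world axes, zero at the start.
- manip.get_torque(): the same for the moment, N m.
- manip.get_width(): finger opening in m.
- manip.get_grip_force(): force on a finger pad.
Only numpy, scipy, OpenCV 4.12 (cv2) and the standard library are available. Lean on these libraries where they do the work, as an engineer would, in place of code of your own. Each camera call takes 0.05 s, during which the arm holds its last target. There are 200 camera calls.

TASK

Dry-fit the three upright stub axles before the job goes to the press: slip each of the three bushes over the axle that fits its bore, fully home and sitting square. Two of the axles need their thrust washer flat on the seat under the bush: the dark steel washer under the grey bush on the medium axle, and the bronze washer under the small bronze bush on the slim axle; the big bronze bush goes straight on to the thick axle, which has a collar of its own. Lower the parts on, do not drop them, and leave the oil bottle and the small carton as they stand.

Things in the scene. Friction and masses are not known exactly. Their poses are not given: they have to be found in the camera images.
- grey_bush: Light grey bush (plain sleeve bearing), 50 mm outside diameter, 60 mm tall, bore 38 mm clear. Origin at the centre of its underside, z up along the bore; round, so its yaw means nothing. Stands upright on the bench. Belongs on axle_medium, on top of steel_washer. 0.33 kg, give or take 40 %.
- big_bronze_bush: Wide pale-bronze bush, 60 mm outside diameter, 40 mm tall, bore 47 mm clear. Origin at the centre of its underside, z up along the bore; round, so its yaw means nothing. Stands upright on the bench. Belongs on axle_thick, straight on its collar. 0.29 kg, give or take 40 %.
- small_bronze_bush: Small pale-bronze bush, 40 mm outside diameter, 35 mm tall, bore 31 mm clear. Origin at the centre of its underside, z up along the bore; round, so its yaw means nothing. Stands upright on the bench. Belongs on axle_slim, on top of bronze_washer. 0.11 kg, give or take 40 %.
- steel_washer: Dark grey steel thrust washer, a flat ring of 68 mm outside diameter, 9 mm thick, hole 39 mm clear. Origin at the centre of its underside, z up; round, so its yaw means nothing. Lies flat on the bench. Belongs on axle_medium, under grey_bush. 0.13 kg, give or take 40 %.
- bronze_washer: Pale-bronze thrust washer, a flat ring of 60 mm outside diameter, 8 mm thick, hole 34.5 mm clear. Origin at the centre of its underside, z up; round, so its yaw means nothing. Lies flat on the bench. Belongs on axle_slim, under small_bronze_bush. 0.11 kg, give or take 40 %.
- axle_thick: Thick stub axle, fixed. Yellow flange 90 mm square and 12 mm thick, boss, bright upright spindle. Origin under the flange, on the axis; z up, in mm. Bright collar of 68 mm dia., its top (the seat) at z = 24; spindle 44 mm dia. up to z = 68, the last 10 mm tapering to 28. The bush rests on the collar (underside at z = 24).
- axle_medium: Medium stub axle, fixed. Yellow flange 82 mm square and 12 mm thick, boss, bright upright spindle. Origin under the flange, on the axis; z up, in mm. Boss 52 mm dia., its top (the seat) at z = 24; spindle 35 mm dia. up to z = 78, the last 11 mm tapering to 19. The washer rests on the seat (underside z = 24), the bush on the washer (underside z = 33, top at 93).
- axle_slim: Slim stub axle, fixed. Yellow flange 74 mm square and 12 mm thick, boss, bright upright spindle. Origin under the flange, on the axis; z up, in mm. Boss 46 mm dia., its top (the seat) at z = 24; spindle 27.5 mm dia. (lowest 4 mm: 31) up to z = 72, the last 12 mm tapering to 12. The washer rests on the seat (underside z = 24), the bush on the washer (z = 32).
- oil_bottle: Bystander: green oil bottle, red spout, 51 mm dia., 156 mm tall, loose, behind the axles; origin under its centre. The axles are left of the arbor press, most parts right of it: its base begins at x = 0.365 m, head and lever (to 0.52 m high) at x = 0.43 m, y -0.06 to 0.12 m; carry parts past on the robot's side.
- nipple_box: Bystander: small brown carton, 43 x 65 x 37 mm, loose between the toolbox corner and the press. Origin at the centre of its underside; its 65 mm side lies along its y.

How it is judged:
By the outcome, as a careful person would: the job done as asked, in the order asked, and still so for the second after the job is handed in, with the robot touching nothing.
It also fails if it takes over 131 s, if anything falls off the work surface, if the arm or the gripper's body presses on something with over 40 N, if the wrist force passes 120 N, or if a joint passes its speed limit or range.

## Working session

There is one attempt and no reset: what is moved stays moved. The work goes in short steps, each a Python script; the robot and the scene stay as the last script left them, time stands still between calls to the robot, and variables do not carry over. Pictures are saved under pics/ and viewed, at most 14 in all, crops included, and the job is handed in when it is done.

```bash
mkdir -p pics && python3 - <<'E'
from rig import manip as m
import cv2,pickle,numpy as np
d={}
for n in("top","side","wrist"):
    d[n]=m.camera(n); cv2.imwrite(f"pics/{n}0.png",d[n]["image"][:,:,::-1])
    print(n,{k:(np.round(v,3).tolist()) for k,v in d[n].items() if k!="image"})
pickle.dump(d,open("c0.pkl","wb")); print(m.get_time(),m.get_position(),m.get_ee_rot())
E
```

```text
top {'fx': 403.852, 'fy': 403.852, 'cx': 278.744, 'cy': 203.284, 'k1': 0.038, 'cam_to_world': [[0.049, -0.976, 0.211, 0.248], [-0.999, -0.048, 0.009, -0.012], [0.001, -0.211, -0.978, 1.023], [0.0, 0.0, 0.0, 1.0]]}
side {'fx': 455.476, 'fy': 455.476, 'cx': 279.102, 'cy': 205.548, 'k1': -0.128, 'cam_to_world': [[-0.97, -0.116, 0.214, 0.208], [-0.243, 0.397, -0.885, 1.007], [0.018, -0.91, -0.413, 0.52], [0.0, 0.0, 0.0, 1.0]]}
wrist {'fx': 312.76, 'fy': 312.76, 'cx': 277.711, 'cy': 204.425, 'k1': -0.057, 'mount': [[-0.0, -0.959, -0.282, 0.072], [1.0, -0.0, -0.0, -0.0], [-0.0, -0.282, 0.959, -0.121], [0.0, 0.0, 0.0, 1.0]]}
0.15 [0.23095184 0.58034637 0.25271925] [-5.91389070e-01 -3.08518486e+00  1.82679807e-03]
```

View pics/top0.png

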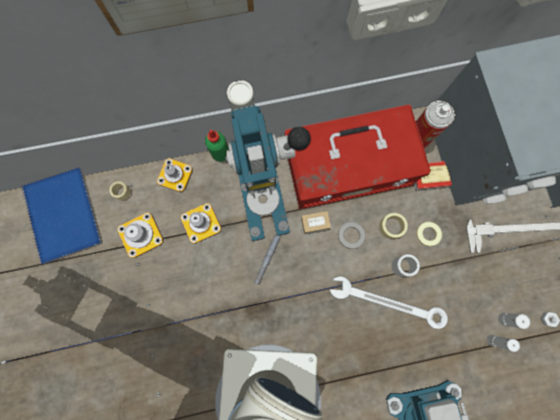

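View pics/side0.png

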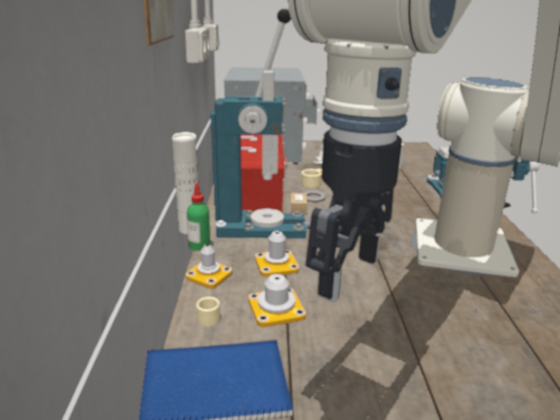

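The top view shows the axle flanges at about (140,233), (201,222) and (174,172). There is a bronze bush at (119,190). To the right of the press are the steel washer (351,235), bronze rings (395,225) and (429,234), the grey bush (408,265) and the carton (316,222). Next I'll zoom in and measure.

```bash
cat > vis.py <<'E'
import cv2,numpy as np
def ray(c,uv,T=None):
    K=np.array([[c["fx"],0,c["cx"]],[0,c["fy"],c["cy"]],[0,0,1.]])
    p=cv2.undistortPoints(np.float64(uv).reshape(-1,1,2),K,np.array([c["k1"],0,0,0.]))[:,0]
    T=c["cam_to_world"] if T is None else T; T=np.array(T)
    return T[:3,3],np.c_[p,np.ones(len(p))]@T[:3,:3].T
def plane(c,uv,z,T=None):
    o,d=ray(c,uv,T); return o+d*((z-o[2])/d[:,2])[:,None]
def proj(c,P,T=None):
    T=c["cam_to_world"] if T is None else T; Ti=np.linalg.inv(T)
    K=np.array([[c["fx"],0,c["cx"]],[0,c["fy"],c["cy"]],[0,0,1.]])
    return cv2.projectPoints(np.float64(P).reshape(-1,1,3),cv2.Rodrigues(Ti[:3,:3])[0],Ti[:3,3],K,np.array([c["k1"],0,0,0.]))[0][:,0]
E
python3 - <<'E'
import cv2,pickle,numpy as np
from vis import *
d=pickle.load(open("c0.pkl","rb")); t=d["top"]; im=t["image"][:,:,::-1]
a=cv2.resize(im[190:290,300:450],None,fx=5,fy=5,interpolation=2)
b=cv2.resize(im[150:265,95:230],None,fx=5,fy=5,interpolation=2)
cv2.imwrite("pics/a.png",a);cv2.imwrite("pics/b.png",b)
hsv=cv2.cvtColor(t["image"],cv2.COLOR_RGB2HSV)
y=cv2.inRange(hsv,(15,180,120),(30,255,255))
y=cv2.morphologyEx(y,cv2.MORPH_CLOSE,np.ones((5,5)))
for c in cv2.findContours(y,0,2)[0]:
    if cv2.contourArea(c)<200: continue
    r=cv2.minAreaRect(plane(t,c[:,0],.012)[:,:2].astype(np.float32)*1000); print("Y",cv2.boundingRect(c),np.round(r[0]),np.round(r[1]),r[2])
for x,yy in((119,190),(351,235),(395,225),(429,234),(408,265)): print((x,yy),hsv[yy-15:yy+16:3,x].tolist(),plane(t,[(x,yy)],0.02)[0].round(3))
E
```

```text
Y (183, 206, 36, 36) [405. 194.] [80. 81.] 27.218399047851562
(119, 190) [[19, 38, 148], [20, 39, 145], [26, 49, 178], [23, 78, 131], [22, 61, 104], [19, 39, 137], [22, 32, 144], [26, 54, 204], [22, 51, 124], [20, 36, 143], [19, 33, 147]] [0.478 0.405 0.02 ]
(351, 235) [[23, 21, 147], [38, 6, 163], [38, 7, 146], [19, 37, 145], [19, 39, 145], [21, 36, 140], [20, 36, 148], [20, 36, 149], [36, 8, 165], [45, 6, 159], [19, 31, 142]] [ 0.392 -0.186  0.02 ]
(395, 225) [[22, 33, 140], [29, 44, 205], [24, 78, 131], [23, 45, 125], [21, 34, 141], [23, 29, 142], [23, 29, 140], [22, 27, 143], [27, 44, 173], [28, 65, 166], [19, 34, 143]] [ 0.422 -0.296  0.02 ]
(429, 234) [[21, 31, 139], [31, 42, 212], [33, 40, 233], [23, 24, 127], [24, 27, 131], [21, 33, 132], [23, 35, 125], [30, 41, 168], [34, 41, 237], [24, 46, 150], [21, 36, 133]] [ 0.404 -0.379  0.02 ]
(408, 265) [[21, 38, 136], [21, 36, 136], [75, 5, 202], [75, 10, 105], [24, 22, 116], [20, 43, 141], [20, 44, 140], [30, 14, 91], [90, 6, 218], [21, 47, 125], [19, 46, 140]] [ 0.325 -0.326  0.02 ]
```

View pics/a.png

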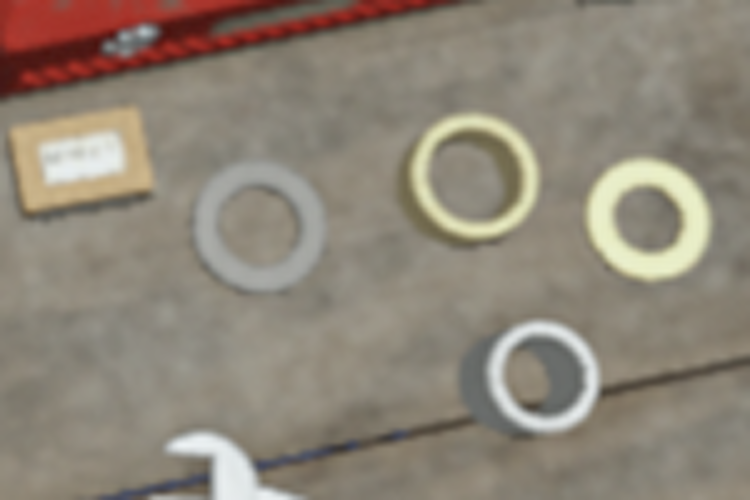

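View pics/b.png

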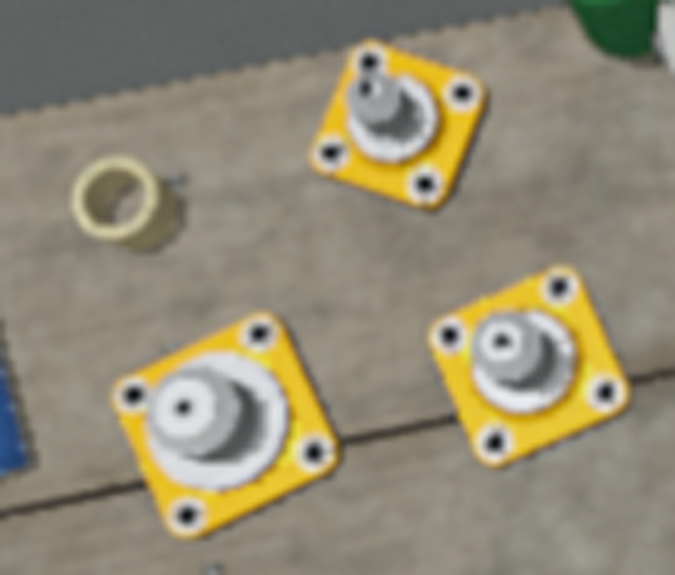

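```bash
cat > hl.py <<'E'
from rig import manip as m
import numpy as np,cv2,pickle
from vis import *
def rv(deg):
    a=np.radians(deg)/2; return np.pi*np.array([np.cos(a),np.sin(a),0])
def wristcam(name):
    p=m.get_position(); R=cv2.Rodrigues(np.array(m.get_ee_rot()))[0]
    T=np.eye(4);T[:3,:3]=R;T[:3,3]=p
    c=m.camera("wrist"); c["cam_to_world"]=T@np.array(c["mount"])
    pickle.dump(c,open(name+".pkl","wb")); cv2.imwrite(f"pics/{name}.png",c["image"][:,:,::-1]); return c
E
python3 - <<'E'
from hl import *
m.move_to([.50,.29,.22],rv(180)); m.hold(.3); wristcam("ax180"); print(m.get_time(),m.get_joint_positions(),m.get_position())
m.move_to([.36,.29,.22],rv(0)); m.hold(.3); wristcam("ax0"); print(m.get_time(),m.get_joint_positions())
E
```

```text
1.975 [ 5.05896903e-01  3.95627227e-01  1.76184770e+00  3.99070731e-05
  9.84060738e-01 -1.06569216e+00] [0.4997766  0.29048295 0.22002289]
5.0917 [ 6.52345036e-01  2.32384806e-01  2.00697760e+00 -2.19227146e-05
  9.02247901e-01  2.22311201e+00]
```

View pics/ax180.png

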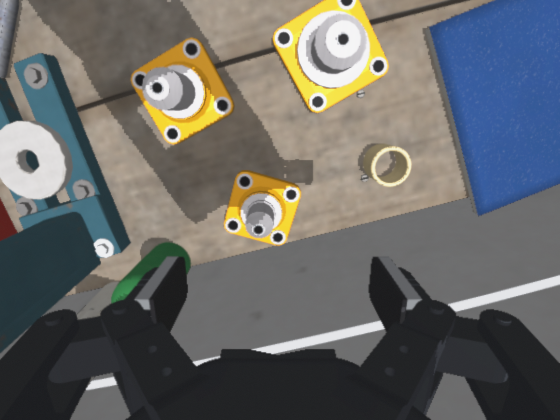

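View pics/ax0.png

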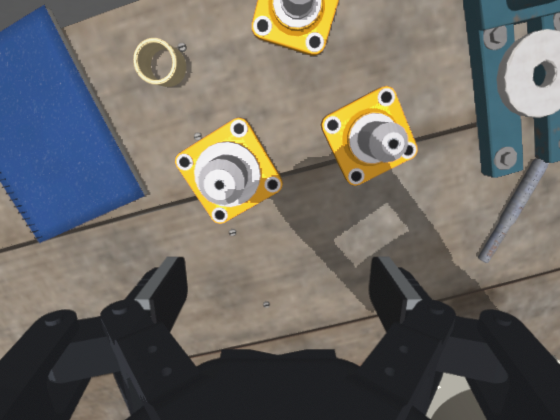

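In ax180 the spindle centre-holes are at (343,39) thick, (157,88) medium and (258,230) slim, and the small bush is at (387,165). In ax0 they are at (219,185) thick and (393,144) medium, with the bush at (160,62) and slim cut off. I'll measure the flanges and tips now.

```bash
cat > meas.py <<'E'
from hl import *
def dark(c,uv,r=6):
    g=cv2.cvtColor(c["image"],cv2.COLOR_RGB2GRAY); x,y=map(int,uv); w=g[y-r:y+r+1,x-r:x+r+1].astype(float)
    k=np.clip(100-w,0,None); 
    n,l,s,ce=cv2.connectedComponentsWithStats((k>0).astype(np.uint8))
    i=1+np.argmin(np.hypot(*(ce[1:]-r).T)); k=k*(l==i); Y,X=np.mgrid[-r:r+1,-r:r+1]
    return x+(k*X).sum()/k.sum(),y+(k*Y).sum()/k.sum()
def flanges(c):
    hsv=cv2.cvtColor(c["image"],cv2.COLOR_RGB2HSV)
    y=cv2.inRange(hsv,(17,170,90),(27,255,255)); y=cv2.morphologyEx(y,cv2.MORPH_CLOSE,np.ones((5,5)))
    for k in cv2.findContours(y,0,2)[0]:
        if cv2.contourArea(cv2.convexHull(k))<600: continue
        r=cv2.minAreaRect((plane(c,k[:,0],.012)[:,:2]*1000).astype(np.float32)); print(" flange",cv2.boundingRect(k),np.round(r[0],1),np.round(r[1],1),round(r[2],1))
E
python3 - <<'E'
from meas import *
L=lambda n:pickle.load(open(n+".pkl","rb"))
top=L("c0")["top"]; 
S={"ax180":[((343,39),.068),((157,88),.078),((258,230),.072)],"ax0":[((219,185),.068),((393,144),.078)]}
SC={"ax180":[[(284,38),(347,2),(378,66),(317,102)],[(140,79),(192,49),(222,105),(172,134)],[(245,181),(291,194),(278,238),(233,225)]],"ax0":[[(184,162),(239,128),(272,184),(219,215)],[(333,125),(386,97),(409,150),(356,176)]]}
for n in S:
    c=L(n);print(n);flanges(c)
    for (uv,z),q in zip(S[n],SC[n]):
        p=plane(c,[dark(c,uv)],z)[0]
        s=plane(c,[dark(c,v,7) if v[1]>8 else v for v in q],.014)
        print(" tip",p[:2].round(4)," screws",s[:,:2].mean(0).round(4),"diag",np.linalg.norm(s[0]-s[2]).round(4),np.linalg.norm(s[1]-s[3]).round(4))
print("top");flanges(top)
E
```

```text
ax180
 flange (225, 170, 75, 74) [529.1 272.8] [72.9 74.2] 73.8
 flange (324, 69, 59, 41) [402.2 362.7] [12.8 65.6] 29.8
 flange (132, 38, 102, 106) [407.4 194.7] [81.2 81.8] 28.0
 flange (273, 36, 45, 76) [388.9 311. ] [80.6 24.2] 24.0
 flange (350, 0, 36, 59) [351.2 376.3] [60. 12.] 30.1
 flange (279, 0, 59, 35) [338.6 319.9] [13.8 58.7] 31.7
 tip [0.3698 0.3425]  screws [0.3706 0.3425] diag 0.0958 0.0938
 tip [0.4073 0.1936]  screws [0.4072 0.194 ] diag 0.0856 0.0844
 tip [0.5306 0.2724]  screws [0.5299 0.2726] diag 0.0731 0.0732
ax0
 flange (177, 118, 105, 104) [370.2 342.2] [88.7 89.9] 30.2
 flange (321, 86, 95, 99) [407.6 195. ] [81.2 81.9] 28.4
 flange (252, 0, 87, 55) [511.  273.8] [48.  81.4] 0.2
 tip [0.3698 0.3426]  screws [0.37   0.3423] diag 0.0959 0.0958
 tip [0.4073 0.1936]  screws [0.4073 0.194 ] diag 0.0856 0.0845
top
 flange (119, 216, 43, 41) [361.8 338.5] [75.4 91. ] 30.6
 flange (182, 206, 37, 36) [405.4 193.2] [81.3 81.7] 27.7
```

```bash
cat >> hl.py <<'E'
def way(deg,z=.27,r=.355):
    a=np.radians(deg); return [r*np.cos(a),r*np.sin(a),z],rv(deg+180)
def go(p,yaw): m.move_to(p,rv(yaw))
E
python3 - <<'E'
from hl import *
for d in(25,0,-20): print(m.solve_ik(*way(d)))
m.move_to(*way(25)); m.move_to(*way(-20)); go([.36,-.36,.26],90); m.hold(.3); wristcam("parts"); print(m.get_time(),m.get_joint_positions(),m.get_contact_force())
top=pickle.load(open("c0.pkl","rb"))["top"]; print("bottle base ~",plane(top,[(220,155)],0)[0])
E
```

```text
[ 4.02804905e-01 -2.14921229e-02  2.16080219e+00 -4.44089210e-16
  1.00228259e+00 -1.60432373e+00]
[-3.35274077e-02 -2.14921229e-02  2.16080219e+00 -4.44089210e-16
  1.00228259e+00 -1.60432373e+00]
[-3.82593258e-01 -2.14921229e-02  2.16080219e+00 -4.44089210e-16
  1.00228259e+00 -1.60432373e+00]
10.6417 [-8.07567627e-01  2.43588681e-01  1.87741892e+00  4.75884332e-05
  1.02018139e+00 -8.09025130e-01] [ 0.26954569 -0.50722893  0.22956045]
bottle base ~ [0.59151972 0.16025373 0.        ]
```

View pics/parts.png

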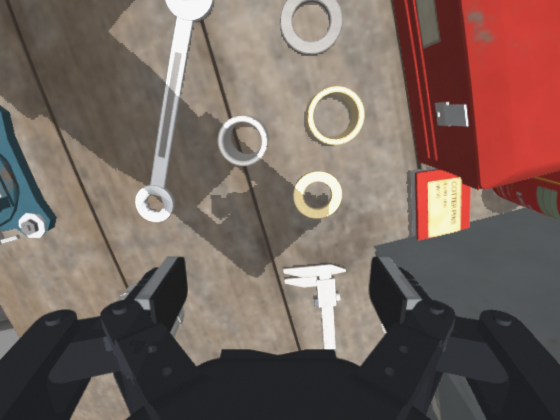

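The parts view shows the steel washer (311,22), big bush (336,115), bronze washer (318,195), grey bush (243,140) and the toolbox edge near column 400. I'll fit the rims next.

```bash
cat >> meas.py <<'E'
from scipy.optimize import least_squares
def ring(c,uv,z,r):
    """centre of a rim of radius r (m) at height z: known-radius circle fitted to Canny edge points near the seed"""
    g=cv2.GaussianBlur(cv2.cvtColor(c["image"],cv2.COLOR_RGB2GRAY),(3,3),0); e=cv2.Canny(g,30,80)
    v,u=np.nonzero(e); s=np.hypot(u-uv[0],v-uv[1])<60; P=plane(c,np.c_[u,v][s],z)[:,:2]; q=plane(c,[uv],z)[0,:2]
    for tol in(.006,.004,.0025,.0018):
        k=P[abs(np.hypot(*(P-q).T)-r)<tol]
        f=least_squares(lambda x:np.hypot(*(k-x[:2]).T)-x[2],[*q,r],loss="soft_l1",f_scale=.0005); q=f.x[:2]
    return q.round(4),round(f.x[2]*2000,1),len(k)
E
python3 - <<'E'
from meas import *
L=lambda n:pickle.load(open(n+".pkl","rb")); c=L("parts")
for n,uv,z,ro,ri in(("steel",(311,22),.009,34,19.5),("big",(336,115),.04,30,23.5),("brW",(318,195),.008,30,17.25),("grey",(243,140),.06,25,19)):
    print(n,ring(c,uv,z,ro/1e3),ring(c,uv,z,ri/1e3))
for n,uv in(("ax180",(387,166)),("ax0",(157,61))): print("small",ring(L(n),uv,.035,.02),ring(L(n),uv,.035,.0155))
print("toolbox edge",plane(c,[(395,10),(415,150),(470,185)],0.0).round(3).tolist(),"carton pkg",plane(c,[(417,172),(417,240)],0.02).round(3).tolist())
E
```

```text
steel (array([ 0.3952, -0.1916]), np.float64(66.3), 154) (array([ 0.3949, -0.193 ]), np.float64(38.7), 134)
big (array([ 0.4212, -0.29  ]), np.float64(59.8), 213) (array([ 0.4209, -0.2901]), np.float64(48.2), 171)
brW (array([ 0.409 , -0.3851]), np.float64(59.9), 177) (array([ 0.409 , -0.3851]), np.float64(35.4), 103)
grey (array([ 0.324 , -0.3148]), np.float64(49.6), 181) (array([ 0.3236, -0.3154]), np.float64(39.9), 148)
small (array([0.4782, 0.4029]), np.float64(40.1), 147) (array([0.4783, 0.4029]), np.float64(32.2), 119)
small (array([0.4784, 0.4029]), np.float64(40.0), 165) (array([0.4786, 0.4028]), np.float64(32.4), 138)
toolbox edge [[0.489, -0.176, 0.0], [0.528, -0.33, 0.0], [0.605, -0.373, 0.0]] carton pkg [[0.525, -0.353, 0.02], [0.536, -0.44, 0.02]]
```

```bash
cat >> hl.py <<'E'
F=lambda:np.array(m.get_contact_force())
def pick(x,y,z,w,opn,f=40,yaw=90,lift=.2,clear=.06):
    m.command_gripper(opn); go([x,y,z+clear],yaw); m.hold(.1); f0=F()
    m.servo_line([x,y,z+.006],rate=.12); m.hold(.1); print("near",(F()-f0).round(1))
    m.servo_line([x,y,z],rate=.03); m.hold(.1); print("down",(F()-f0).round(1))
    m.command_gripper(w-.006,f_grip=f); print("width",m.get_width(),"grip",m.get_grip_force(),(F()-f0).round(1))
    m.servo_line([x,y,lift],rate=.2); print("lifted w",m.get_width(),"t",m.get_time())
def carry(): m.move_to(*way(-20)); m.move_to(*way(25))
def back(): m.move_to(*way(25)); m.move_to(*way(-20))
def place(x,y,zg,seat,tip,opn,yaw=90,up=.12):
    """zg: TCP height above the part's underside; seat: final underside height; tip: spindle top"""
    zt=zg+seat; zs=zg+tip+.004; q=np.array([x,y])
    go([x,y,zs+.03],yaw); m.servo_line([x,y,zs],rate=.1); m.hold(.25); f0=F(); z=zs
    while True:
        z=max(z-(.005 if z-zt>.007 else .001),zt-.002); m.servo_line([*q,z],rate=.05); d=F()-f0
        if np.hypot(*d[:2])>3: m.hold(.08); d=F()-f0
        if np.hypot(*d[:2])>3: q=q+np.clip(d[:2]*5e-5,-.0006,.0006)
        if np.abs(d).max()>3: print(" z-zt %.4f"%(z-zt),d.round(1),(q-[x,y]).round(4))
        if d[2]>6 and z-zt<.003 or z<=zt-.002 or d[2]>40: break
    print("stop z-zt %.4f"%(z-zt),d.round(1),"w",m.get_width(),m.get_position())
    if z-zt>.004: print("NOT HOME"); return False
    m.command_gripper(opn); m.hold(.1); m.servo_line([*q,zt+up],rate=.15); print("t",m.get_time()); return True
E
python3 - <<'E'
from hl import *
pick(.395,-.193,.017,.068,.080)
wristcam("held1")
E
```

```text
near [ 0.5 -0.3 -0.4]
down [-0.2  0.9  1.2]
width 0.06540697803303179 grip 42.269260376051534 [-1.7 -0.3  7.8]
lifted w 0.06536573306070695 t 14.475
```

View pics/held1.png

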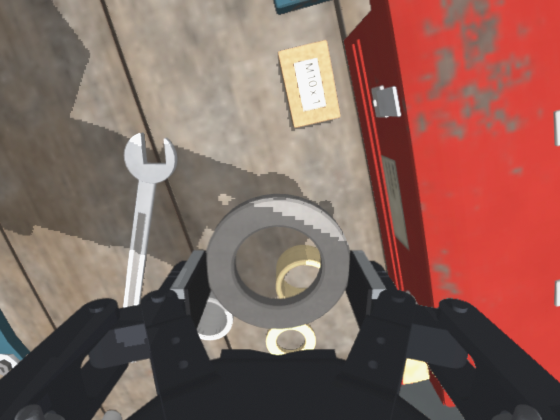

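The washer is held and centred near (278,260), with both pads on it. I'll measure its offset from the tool.

```bash
cat >> meas.py <<'E'
def held(name,z,rs,uv,R=110):
    c=pickle.load(open(name+".pkl","rb")); p=np.array(m.get_position())
    g=cv2.cvtColor(c["image"],cv2.COLOR_RGB2GRAY); v,u=np.nonzero(cv2.Canny(g,30,80)); s=np.hypot(u-uv[0],v-uv[1])<R
    for r in rs:
        P=plane(c,np.c_[u,v][s],z)[:,:2]; q=plane(c,[uv],z)[0,:2]
        for tol in(.008,.005,.003,.002):
            k=P[abs(np.hypot(*(P-q).T)-r)<tol]; f=least_squares(lambda x:np.hypot(*(k-x[:2]).T)-x[2],[*q,r],loss="soft_l1",f_scale=.0005); q=f.x[:2]
        print("held d=%.1f"%(f.x[2]*2000),"offset mm",((q-p[:2])*1000).round(2),len(k))
E
python3 - <<'E'
from meas import *
for zz in(.190,.192,.194): held("held1",zz,(.034,.0195),(278,258))
E
```

```text
held d=67.7 offset mm [-0.43  3.03] 830
held d=40.9 offset mm [-0.51  3.67] 433
held d=66.9 offset mm [-0.48  4.13] 827
held d=40.5 offset mm [-0.41  4.68] 444
held d=66.3 offset mm [-0.55  5.3 ] 774
held d=40.0 offset mm [-0.39  5.68] 455
```

```bash
python3 - <<'E'
from hl import *
carry()
ok=place(.4074+.0004,.1938-.0027,.017,.024,.078,.080)
if ok: m.hold(.1); wristcam("pl1")
E
```

```text
z-zt -0.0000 [-2.  -1.3  8.4] [0. 0.]
stop z-zt -0.0000 [-2.  -1.3  8.4] w 0.0653026315333078 [0.40789221 0.1911592  0.04147312]
t 23.9333
```

View pics/pl1.png

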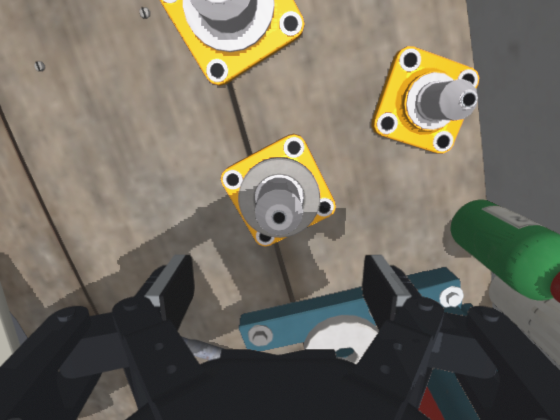

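The steel washer sits flat on the medium seat, around the boss at (278,200), with no side force on the way down. The bronze washer is next.

```bash
python3 - <<'E'
from meas import *
m.servo_line([.4078,.1911,.2],rate=.2); back()
pick(.409,-.385,.019,.060,.074)
wristcam("held2"); 
for z in (.187,.189): held("held2",z,(.030,.01725),(278,258))
E
```

```text
near [0.5 0.3 0. ]
down [0.7 0.2 0.1]
width 0.05726247126653467 grip 41.70255661010742 [-0.7  0.3  4.2]
lifted w 0.05765639648290449 t 31.3583
held d=59.6 offset mm [-0.16 -0.01] 601
held d=36.1 offset mm [-1.48 11.11] 168
held d=58.9 offset mm [-0.21  1.19] 588
held d=36.1 offset mm [-1.6  11.91] 182
```

View pics/held2.png

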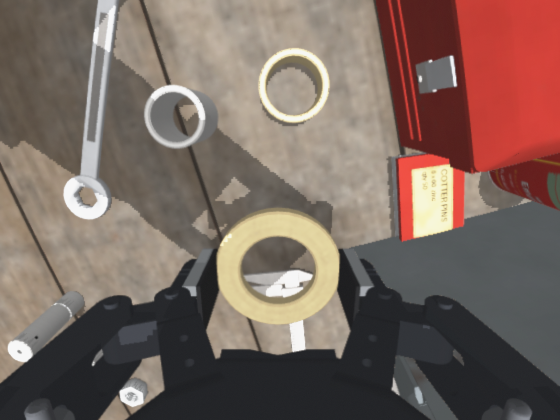

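The washer is held level and centred at (278,263), with an offset of about 0.

```bash
python3 - <<'E'
from meas import *
carry()
ok=place(.5304+.0002,.2725,.019,.024,.072,.074)
if ok:
    wristcam("pl2"); m.servo_line([.5304,.2725,.2],rate=.2); back()
    pick(.324,-.315,.045,.050,.066,clear=.07,lift=.22); wristcam("held3")
    print(m.get_position())
E
```

```text
z-zt -0.0000 [-1.  -0.7  7. ] [0. 0.]
stop z-zt -0.0000 [-1.  -0.7  7. ] w 0.056933394350641514 [0.53072167 0.27255957 0.04350088]
t 41.4083
near [-0.4  0.7 -1. ]
down [ 0.3  1.1 -0.8]
width 0.04950436873654573 grip 40.33925302326679 [0.1 1.1 6.4]
lifted w 0.04981417397362729 t 48.5167
[ 0.32328041 -0.31426262  0.2187197 ]
```

```bash
python3 -c "
import cv2,numpy as np
a=cv2.imread('pics/pl2.png');b=cv2.imread('pics/held3.png')
cv2.imwrite('pics/m3.png',cv2.resize(np.hstack([a[:300,100:500],b[:,80:480][:300]]),None,fx=1,fy=1))"
```

```text
(no output)
```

View pics/m3.png

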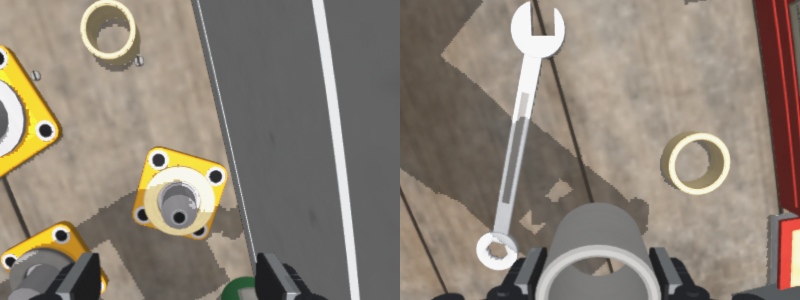

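The bronze washer lies flat on the slim seat (left panel, about (178,195)), and the grey bush is held upright (right panel). I'll place it, then pick the big bush.

```bash
python3 - <<'E'
from meas import *
carry()
ok=place(.4074,.1938,.045,.033,.078,.066)
if ok:
    m.servo_line([.4074,.1938,.22],rate=.2); wristcam("pl3"); back()
    pick(.421,-.290,.026,.060,.074,clear=.06,lift=.2); wristcam("held4")
E
python3 -c "
import cv2,numpy as np
a=cv2.imread('pics/pl3.png');b=cv2.imread('pics/held4.png')
cv2.imwrite('pics/m4.png',np.hstack([a[:360,100:500],b[:360,80:480]]))"
```

```text
z-zt -0.0000 [-0.2 -0.4  9.9] [0. 0.]
stop z-zt -0.0000 [-0.2 -0.4  9.9] w 0.049559548944411176 [0.40750254 0.19386472 0.07837135]
t 57.5083
near [-1.  -0.2  1.1]
down [-0.5 -0.2  0.8]
width 0.06070605651425316 grip 42.14075826108456 [-2.  -0.   6.5]
lifted w 0.060455062726948415 t 64.4583
```

View pics/m4.png

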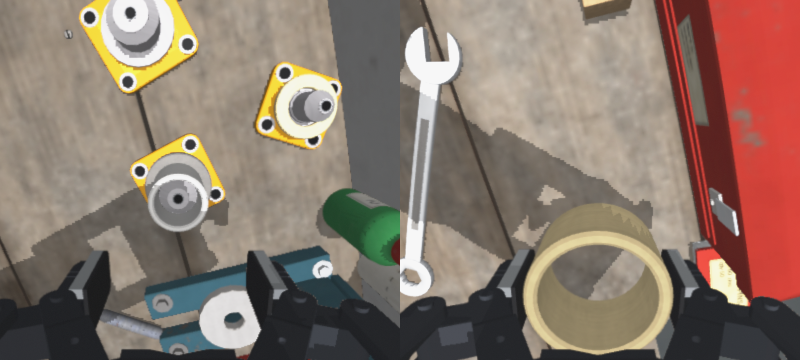

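The grey bush is home and square on the steel washer (left panel, (178,200)). The big bush is held upright and centred (right panel). The big bush and then the small bush are left.

```bash
python3 - <<'E'
from meas import *
carry()
ok=place(.3698,.3425,.026,.024,.068,.074)
if ok:
    pick(.4783,.4029,.024,.040,.056,clear=.08,lift=.17)
    if place(.5304,.2725,.024,.032,.072,.056):
        go([.36,.29,.28],90); m.hold(.2); wristcam("fin"); print(m.get_time(),m.get_position())
        c=m.camera("side"); cv2.imwrite("pics/side1.png",c["image"][130:350,160:340,::-1])
        a=cv2.imread("pics/fin.png")[:350,60:560]; b=cv2.resize(cv2.imread("pics/side1.png"),(286,350)); cv2.imwrite("pics/m5.png",np.hstack([a,b]))
E
```

```text
z-zt -0.0000 [-0.7 -0.6  8. ] [0. 0.]
stop z-zt -0.0000 [-0.7 -0.6  8. ] w 0.060843869983180816 [0.36990196 0.34258458 0.0504694 ]
t 73.5333
near [ 0.6 -0.5 -1.2]
down [ 0.6  0.5 -1.1]
width 0.03955291986480086 grip 40.1647312939167 [-1.2 -0.2  2.8]
lifted w 0.039809303136306644 t 77.05
 z-zt -0.0000 [-1.  -1.5  3.6] [0. 0.]
 z-zt -0.0010 [-3.4 -1.6 12. ] [-0.0002 -0.0001]
stop z-zt -0.0010 [-3.4 -1.6 12. ] w 0.039959093712418965 [0.53060908 0.27257946 0.05614612]
t 83.0833
84.15 [0.36067261 0.28979292 0.27914558]
```

View pics/m5.png

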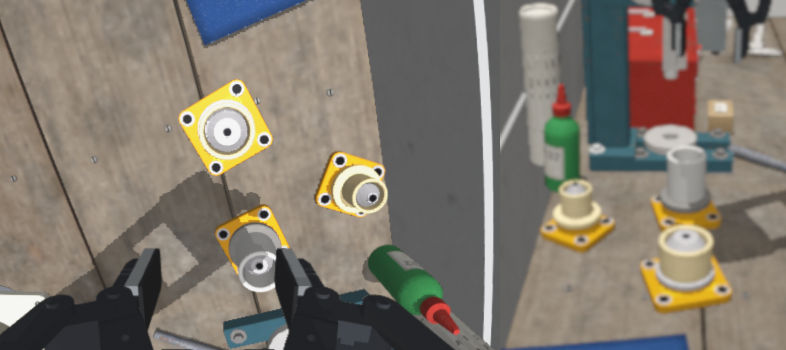

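All three bushes sit home and square over their washers or collar in both views, and the bottle and carton are standing. I'm handing the job in.

```bash
python3 -c "
from rig import manip as m
print(m.sign_off())"
```

```text
the job is handed in; nothing more can be done
None
```

All three bushes are fully home and square on their axles, both washers lie flat beneath theirs, the oil bottle and carton were left alone, and the job was handed in at about 84 s.

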